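# Lock the filter panel of the studio's lint extractor

### The arm

A 7-joint arm with a two-finger parallel gripper is mounted at the origin on the work surface. World frame = base frame: x ahead of the robot, y to its left, z up, the work surface at z = 0. Lengths are in m, angles in rad, forces in N, time in s.
With the tool pointing down it reaches from about 0.425 to 0.95 m from the base axis. Payload 4.7 kg.
Tool frame: the origin (TCP) lies where the fingers leave the gripper's body, on its centre line; the fingertips stand 73 mm ahead of it and the grasp point (between the pads) lies 54 mm ahead of it; z points along the fingers, y is the line along which they close (so a half turn about z gives the same grasp; the last joint's range is limited). The gripper opens to 85 mm and grips with 20 to 120 N. Pads are 22 mm wide; open, the fingers measure 114 mm over their backs; the gripper's body (76 mm by 85 mm) begins 54 mm behind the grasp point. The pads swing forward as they close: fully open they stand 13 mm farther back than shut.
Start: joints at [-1.287, 0.469, -0.049, 1.532, 0.024, 1.141, -0.082], TCP at [0.208, 0.642, 0.304] pointing down, gripper open.
Joint ranges: [-2.59, 2.59], [-0.33, 1.99], [-1.39, 1.29], [0.1, 2.45], [-1.04, 4.18], [0.21, 1.99], [-2.66, 2.66]. Speed limits (rad/s): [2.57, 2.57, 3.14, 3.14, 3.14, 3.14, 3.14].

### API

Orientations are given as a rotation vector (axis times angle).
In Python, from plant import read_state, snapshot, arm gives the robot as it stands.
- The arm moves only by the tool carry_out, never from a script. Its arguments are lists of equal length, an entry for each row: "delta_pos": the shift along the tool's x, y, z in units of 0.03 m (1.0 is 0.03 m), a list of three; "turn": the turn, a rotation vector about the tool's x, y, z in units of 8 degrees (1.0 is 8 degrees), a list of three. A call has 1 to 10 rows; each row shifts and turns the commanded pose from where the row before left it, along the tool's axes as they then stand; what a row does not reach is not made up. A row lasts 1/8 s, in which the tool goes at most 62.5 mm and 10.7 degrees, less where a joint would pass 70% of its speed; a pose out of reach is approached as far as the arm can. A call with a number of a shift or a turn outside -1 to 1 is refused whole. A call with a gripper value outside its range is refused whole. "claw" is the gripper command: -1 is shut, 1 is fully open, values between are in proportion, set as the call begins (left out, the last holds). The fingers move at their own pace and stop on an object; "force" is the grip in N (left out, the last holds). Time passes only in rows, so rows that do not move let the fingers close. It gives the time, the measured TCP pose, the force, the opening and the grip force at its end, in the units of the state.
- read_state(): the state, without advancing time (a new reading comes with each control period).
- snapshot(name): name is "scene" or "top" or "wrist"; returns a dict with "pixels" (480x640x3 uint8, red, green, blue), "vertical_fov" (degrees; the focal length in pixels is half the picture's height over the tangent of half this angle, whatever the lens; pixels are square), "cx", "cy" (the principal point, pixels), "k1" (the pictures are not rectified: a ray, as slopes to the right and down, at radius r is drawn at 1 + k1 r^2 times it, then the intrinsics apply), "R" (3x3) and "t" (3): a world point X has camera coordinates R X + t. Camera axes: x right, y down, z forward; pixel columns grow to the right and rows downward; lengths in m; the calibration is good to about 2 mm. A picture is of the moment at which its call begins. There is no depth.
- arm.finish_job(): hands the job in; it is judged then, once.
The state is a dict: "time": time; "qpos": joint angles; "dq": joint speeds; "effort": joint torques, N m; "position": TCP position; "ee_rot": TCP orientation; "force": force on the tool from outside, world axes, zero at the start; "torque": the same for the moment, N m; "grip_width": finger opening in m; "grip_force": force on a finger pad.
Only numpy, scipy, OpenCV 4.12 (cv2) and the standard library are available. Lean on these libraries where they do the work, as an engineer would, in place of code of your own. Each camera call takes 0.05 s, during which the arm holds its last target. There are 200 camera calls.

### The job

The filter of the bench-top lint extractor has been changed and its hinged top panel still stands open. Push the panel down shut with your fingertips, then set the fingertips in the slot of the blue quarter-turn fastener, press it down against the springy seal and turn it a quarter turn clockwise until it stops, so that the panel stays locked flush when you let go. Only push and turn: do not lift the panel any farther open, and leave the yarn cone, bottle, brush pot and brush where they are.

Things in the scene. Friction and masses are not known exactly. Their poses are not given: they have to be found in the camera images.
- housing: White bench-top lint extractor, fixed to the table: 340 mm along its x, 300 mm along its y, 128 mm high. Origin at the centre of its footprint on the table; its x axis points from its control deck (the side nearer the robot, with a green rocker switch) to its hinge side, z up. The filter opening is in its top; the white rim around it stands 128 mm above the table.
- panel (a joint): Angle of the hinged top panel, rad: 0 = shut, top face flush with the rim; positive = the free edge (control-deck side) raised. Starts at 0.30 to 0.50. Aluminium plate 265 mm from hinge to free edge, 276 mm wide, 8 mm thick, 0.57 kg with the fastener. Balanced hinge with a little friction: it stays where it is left and 1 to 2 N at the free edge moves it.
- panel_hinge (a point): Middle of the panel's hinge line, which runs along the housing's y: 137 mm towards +x from the housing's origin and 120 mm above the table, level with the underside of the shut panel. Axes of the panel: x from free edge to hinge, y along the hinge, z out of the top face.
- panel_edge (a point): Middle of the panel's free edge, on its top face, 265 mm from the hinge line. Beside the fastener the panel's top face is bare and flat for 85 mm on either side.
- seal_mid (a point): Middle of the springy black seal strip, along y under the panel's free edge; this point is where the shut panel's underside comes to. The seal stands 7.5 mm above it. It meets the panel at about 0.03 rad and pushes back, up to about 8 N felt at the fastener when fully shut; it lifts the panel to 0.03 rad again if let go unlocked.
- dial (a joint): Angle of the quarter-turn fastener, rad, growing clockwise seen from above: 0 = open, slot along the housing's y; 1.57 = locked, at its stop, slot pointing from hinge to free edge. Starts at 0 to 0.30, stays where it is left (friction about 0.12 N m). An orange mark at one end of the slot's floor goes from the red dot on the panel (open) to the green dot (locked).
- slot (a point): Centre of the floor of the fastener's slot, on its axis. z = fastener axis, out of the panel; y = along the slot. 195 mm from the hinge line, mid-width, 5 mm above the panel's top face; 133 mm above the table when shut. Fastener 90 mm across, blue; straight white-floored slot 32 mm wide, 16 mm deep, open at both ends, between half-moon walls bevelled 2.5 mm at the top.
- keeper (a point): Middle of the underside of the fixed steel keeper, inside the opening at the free edge. With the panel pressed shut the fastener's cam slides under it when turned and then holds the panel down. With the panel up at 0.03 rad the cam strikes its side at a dial angle of about 0.65; turned with the panel wide open, the cam comes down on top of it and the panel cannot shut.
- yarn_cone: Mint-green cone of yarn, 84 mm across and 120 mm high, standing loose near the extractor; origin at the centre of its underside. Leave alone.
- water_bottle: Pale blue bottle with a blue cap, 66 mm across and 200 mm high, standing loose near the extractor; origin at the centre of its underside. Leave alone.
- brush_pot: Terracotta pot 94 mm across with three brushes, 180 mm high in all, standing loose near the extractor; origin at the centre of its underside. Leave alone.
- paint_brush: Blue-handled paint brush, 200 mm long, lying loose on the table beside the extractor. Leave alone.

How it is judged:
On the way, in this order (a step that is already met when the one before it is completed fails the run):
1. the panel is pushed shut (below 0.05 rad) with the fastener still open (below 0.6 rad) (value of joint panel below 0.05 rad and value of joint dial below 0.6 rad), for 0.1 s.
2. the fastener is turned to within 0.17 rad of its stop and the panel is flush (below 0.018 rad) (value of joint dial above 1.4 rad and value of joint panel below 0.018 rad), for 0.1 s.
At the end, for the whole second after the job is handed in: The fastener stands within 0.17 rad (10 degrees) of its locked stop and the panel stays flush, open by less than 0.018 rad (4 mm at the free edge), both at rest with nothing touching them (all of step 2 and velocity of joint dial between -0.05 and 0.05 rad/s and velocity of joint panel between -0.05 and 0.05 rad/s).
It fails at once if the panel is lifted farther open, above 0.60 rad (value of joint panel above 0.6 rad).
It fails at once if the yarn cone, bottle, brush pot or brush is moved by more than 25 mm (distance of any of yarn_cone, water_bottle, brush_pot, paint_brush from where it was at the start of the episode above 0.025 m).
It also fails if it takes over 48 s, if anything falls off the work surface, if the arm or the gripper's body presses on something with over 40 N, if the wrist force passes 120 N, or if a joint passes its speed limit or range.

## Working session

There is one attempt and no reset: what is moved stays moved. The work goes in short steps, Python scripts to look and compute and a tool call to move; the robot and the scene stay as the last step left them, time stands still between calls to the robot, and variables do not carry over. Pictures are saved under pics/ and viewed, at most 10 in all, crops included, and the job is handed in when it is done.

Besides the shell and the picture viewer there is one more tool, called after ">>>" as name(argument=value, ...) on one line, values as JSON. carry_out: Moves the arm, as the interface text tells. Shifts and turns lie within -1 to 1; 1 stands for 0.03 m of shift or 8 degrees of turn. Its arguments: {"type":"object","properties":{"delta_pos":{"type":"array","items":{"type":"array","items":{"type":"number"}}},"turn":{"type":"array","items":{"type":"array","items":{"type":"number"}}},"claw":{"type":"number"},"force":{"type":"number"}},"required":["delta_pos","turn"]}

```bash
mkdir -p pics; ls; python3 - <<'E'
from plant import read_state, snapshot
import cv2,pickle
s=read_state();print({k:s[k] for k in('time','position','ee_rot','force','grip_width')})
for n in('scene','top'):
    d=snapshot(n);pickle.dump(d,open(n+'.pkl','wb'));cv2.imwrite(f'pics/{n}0.png',d['pixels'][:,:,::-1])
E
```

```text
pics
{'time': 0.0, 'position': array([0.20754079, 0.64184162, 0.30286287]), 'ee_rot': array([-4.89254496e-01, -3.10298978e+00,  2.99910313e-03]), 'force': array([-0.22408795, -0.68106393,  0.70414956]), 'grip_width': 0.08533783677097131}
```

View pics/scene0.png

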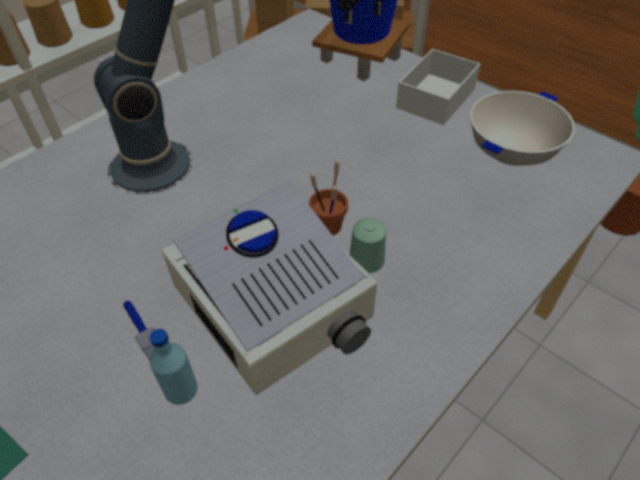

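View pics/top0.png

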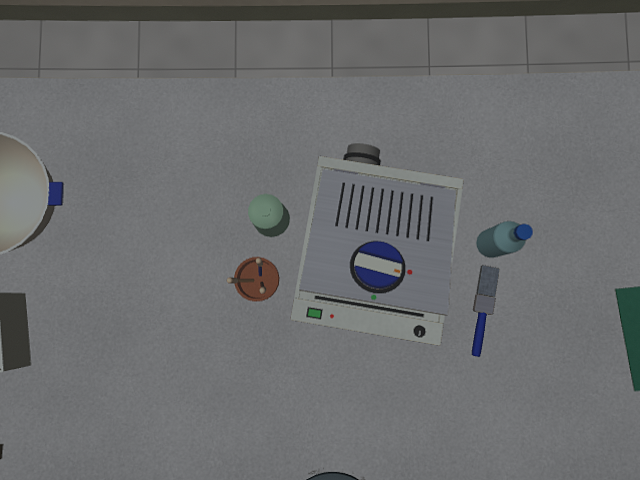

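The top view shows the housing at about (380,250), the fastener at (378,265) with its orange mark near the red dot (409,272), the green dot at (374,297), the pot at (257,279), the cone at (266,211), the bottle at (505,238) and the brush at (483,310). I'll enlarge both pictures to read the corners.

```bash
python3 - <<'E'
import cv2
a=cv2.imread('pics/top0.png')[150:350,285:475];cv2.imwrite('pics/topc.png',cv2.resize(a,None,fx=3,fy=3,interpolation=cv2.INTER_CUBIC))
a=cv2.imread('pics/scene0.png')[180:395,155:385];cv2.imwrite('pics/scenec.png',cv2.resize(a,None,fx=2.7,fy=2.7,interpolation=cv2.INTER_CUBIC))
E
```

```text
(no output)
```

View pics/topc.png

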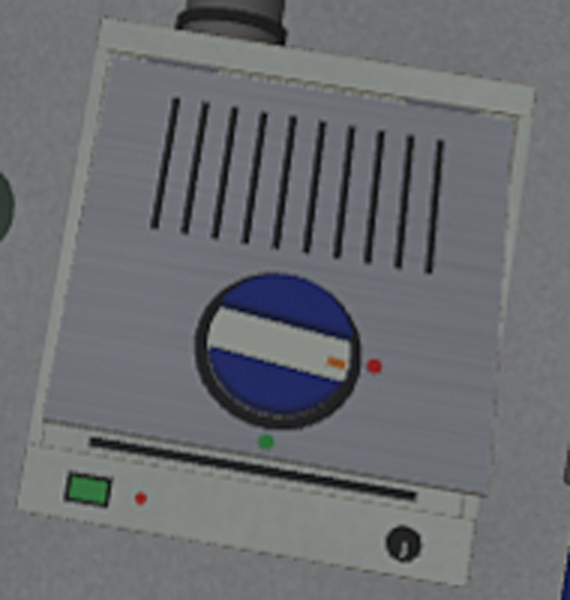

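View pics/scenec.png

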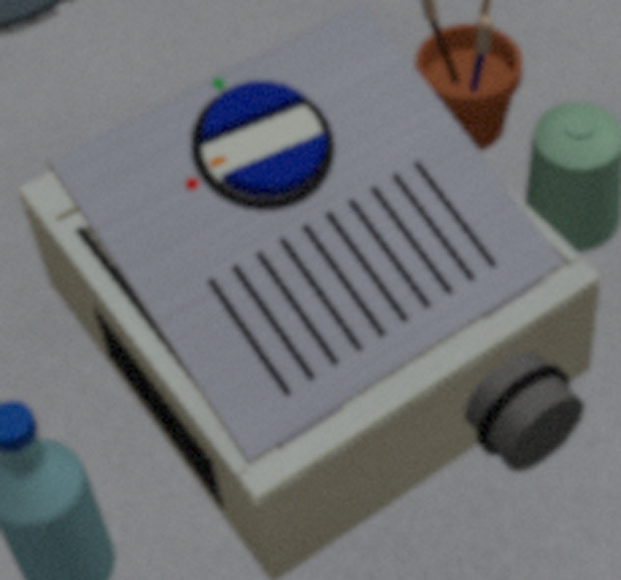

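The crops show the panel's free-edge corners (top crop 43,421 and 487,496; scene crop 48,165 and 365,10) and the hinge-side rim corners (top crop 103,18 and 534,88; scene crop 258,497 and 598,278). The slot is about 5° clockwise of the housing's y.

```bash
cat > h.py <<'E'
import numpy as np, pickle, cv2
from scipy.optimize import least_squares
from scipy.spatial.transform import Rotation as Ro
def proj(d,X):
    f=240/np.tan(np.radians(d['vertical_fov'])/2)
    c=np.asarray(X)@np.asarray(d['R']).T+d['t']; s=c[:,:2]/c[:,2:]
    return s*(1+d['k1']*(s**2).sum(1,keepdims=True))*f+[d['cx'],d['cy']]
def hous(p,X): # housing frame -> world
    return Ro.from_euler('z',p[2]).apply(X)+[p[0],p[1],0]
def pan(p,X,a=None): # panel coords: x from hinge(neg to free), z from underside
    a=p[3] if a is None else a
    return hous(p,Ro.from_euler('y',a).apply(X)+[.137,0,.120])
E
cat > fit.py <<'E'
from h import *
T,S=[pickle.load(open(n+'.pkl','rb')) for n in('top','scene')]
tc=lambda L:np.array(L)/3+[285,150]-.33
sc=lambda L:np.array(L)/2.7+[155,180]-.31
W=[[.17,.15,.128],[.17,-.15,.128]]
E=[[-.265,.138,.008],[-.265,-.138,.008]]
D=[[-.195,0,.008]]
def res(p):
    return np.concatenate([
     proj(T,hous(p,W))-tc([[103,18],[534,88]]),
     proj(S,hous(p,W+[[.17,-.15,0]]))-sc([[598,278],[258,497],[277,577]]),
     proj(T,pan(p,E))-tc([[43,421],[487,496]]),
     proj(S,pan(p,E))-sc([[365,10],[48,165]]),
     proj(T,pan(p,D))-tc([[278,351]])]).ravel()
# also front deck corners etc. as check
r=least_squares(res,[.6,0,0,.4],loss='soft_l1');p=r.x;np.save('p.npy',p)
print(p.round(4),r.fun.reshape(-1,2).round(1).tolist())
u=tc([[350,340],[346,381],[222,307],[208,347]])
def rd(q):
    c,s=np.cos(q[0]),np.sin(q[0])
    P=[[-.195+s*y*-1,y*c,.013] for y in(-.035,.035)]
    v=np.diff(proj(T,pan(p,P)),axis=0)[0]; w=(u[2]+u[3]-u[0]-u[1]); return [np.cross(v,w)/np.hypot(*v)/np.hypot(*w)]
print('dial',least_squares(rd,[0.]).x)
for a in(p[3],0.):
    print('slot',pan(p,[[-.195,0,.013]],a),'edge',pan(p,[[-.265,0,.008]],a),'hinge',pan(p,[[0,0,0]],a))
# objects, by ray at height
def ray(d,uv,z):
    f=lambda q:(proj(d,[[q[0],q[1],z]])-uv).ravel(); return least_squares(f,[.6,0]).x
for n,uv,z in(('cone top',(266,211),.12),('cap',(524,232),.2),('pot',(257,279),.1),('brush a',(477,354),.01),('brush b',(489,268),.01)): print(n,ray(T,uv,z).round(3))
E
python3 fit.py 2>&1 | grep -v Warn
```

```text
v=np.diff(proj(T,pan(p,P)),axis=0)[0]; w=(u[2]+u[3]-u[0]-u[1]); return [np.cross(v,w)/np.hypot(*v)/np.hypot(*w)]
[ 0.5797 -0.0974 -0.1731  0.2757] [[-0.2, -2.5], [0.7, -3.0], [2.4, 0.0], [-0.0, 2.2], [-0.2, 5.3], [-0.5, 0.6], [-0.6, 0.6], [-2.1, -2.9], [-0.8, -0.9], [-0.7, 1.0]]
dial [-0.08819188]
slot [[ 0.53328672 -0.08929433  0.18559972]] edge [[ 0.46559614 -0.07746197  0.19984685]] hinge [[ 0.71463125 -0.12099351  0.12      ]]
slot [[ 0.52254381 -0.08741647  0.133     ]] edge [[ 0.45358935 -0.07536317  0.128     ]] hinge [[ 0.71463125 -0.12099351  0.12      ]]
cone top [0.654 0.131]
cap [ 0.595 -0.362]
pot [0.516 0.151]
brush a [ 0.352 -0.32 ]
brush b [ 0.54  -0.356]
```

```bash
cat > e.py <<'E'
s=open('fit.py').read()
s=s.replace("def res(p):","H=[[-.0,.138,.008],[-.0,-.138,.008]]\ndef res(p):\n    W=[[p[4],.15,.128],[p[4],-.15,.128]];F=[[-.17,.15,p[5]],[-.17,-.15,p[5]]]")
s=s.replace("[[.17,-.15,0]]","[[p[4],-.15,0]]").replace("[.6,0,0,.4]","[.6,0,0,.4,.17,.1]")
s=s.replace("     proj(T,pan(p,D))","     proj(S,pan(p,D))-sc([[263,144]]),proj(T,hous(p,F))-tc([[20,510],[467,584]]),proj(T,pan(p,H))-tc([[111,56],[519,118]]),proj(S,pan(p,H))-sc([[573,260],[248,458]]),\n     proj(T,pan(p,D))")
open('fit.py','w').write(s)
E
python3 e.py; python3 fit.py 2>&1 | grep -v Warn; python3 - <<'E'
from h import *
for n in('top','scene'):
    d=pickle.load(open(n+'.pkl','rb'));print(d['vertical_fov'],d['cx'],d['cy'],d['k1'],(-np.array(d['R']).T@d['t']).round(3))
E
```

```text
v=np.diff(proj(T,pan(p,P)),axis=0)[0]; w=(u[2]+u[3]-u[0]-u[1]); return [np.cross(v,w)/np.hypot(*v)/np.hypot(*w)]
[ 0.5806 -0.0974 -0.1719  0.2765  0.1638  0.1299] [[-0.8, 0.0], [0.2, -0.6], [0.7, -1.8], [-1.4, 0.0], [-1.5, 3.3], [-0.4, 0.2], [-0.5, -0.0], [-1.8, -2.8], [-0.5, -0.6], [-0.4, 1.6], [-1.0, -2.8], [0.3, -2.0], [0.3, -0.2], [-2.3, 0.2], [-2.8, 0.1], [0.5, 1.3], [-0.7, 0.5]]
dial [-0.08948968]
slot [[ 0.53427447 -0.08937477  0.18574254]] edge [[ 0.46658159 -0.07762013  0.20004297]] hinge [[ 0.71560419 -0.12086206  0.12      ]]
slot [[ 0.52347927 -0.08750022  0.133     ]] edge [[ 0.45451135 -0.07552417  0.128     ]] hinge [[ 0.71560419 -0.12086206  0.12      ]]
cone top [0.654 0.131]
cap [ 0.595 -0.362]
pot [0.516 0.151]
brush a [ 0.352 -0.32 ]
brush b [ 0.54  -0.356]
52.263074958413384 327.66731171116237 241.9970098856455 0.04546299750416483 [ 0.475 -0.003  1.113]
46.46353192840523 317.15398319567527 248.20137784472087 0.0012151622674268163 [ 1.146 -0.544  1.007]
```

>>> carry_out(delta_pos=[[-0.95,-0.67,-0.1],[-0.95,-0.67,-0.1],[-0.95,-0.67,-0.1],[-0.95,-0.67,-0.1],[-0.95,-0.67,-0.1],[-0.95,-0.67,-0.1],[-0.95,-0.67,-0.1],[-0.95,-0.67,-0.1],[-0.95,-0.67,-0.1],[-0.95,-0.67,-0.1]], turn=[[0,0,0],[0,0,0],[0,0,0],[0,0,0],[0,0,0],[0,0,0],[0,0,0],[0,0,0],[0,0,0],[0,0,0]], claw=-1)

```text
time: 1.35
position: [0.4174, 0.3622, 0.3336]
ee_rot: [-0.489, -3.103, 0.001]
force: [-0.2, 0.6, 0.6]
grip_width: 0.0
grip_force: 0.0
```

```bash
cat > go.py <<'E'
import sys
from h import *
from plant import read_state
s=read_state();R=Ro.from_rotvec(s['ee_rot']);m=R.as_matrix();p=np.load('p.npy')
print('t',round(s['time'],2),'pos',np.round(s['position'],4),'ytool heading',np.degrees(np.arctan2(-m[0,1],m[1,1])).round(1),'zt',m[:,2].round(3),'q',np.round(s['qpos'],2),'F',np.round(s['force'],1),'tau',np.round(s['torque'],2),'w',round(s['grip_width'],4))
if len(sys.argv)>3: print('units',(R.inv().apply(np.array(sys.argv[1:4],float)-s['position'])/.03).round(2))
E
python3 go.py .47 -.16 .33; python3 -c "
from h import *
p=np.load('p.npy')
for a in (.28,.1,0): print(pan(p,[[-.235,-.08,.008],[-.235,.08,.008]],a))"
```

```text
t 1.35 pos [0.4174 0.3622 0.3336] ytool heading -17.9 zt [-0.001 -0.    -1.   ] q [-0.85  0.24  0.07  1.79 -0.02  1.11  0.48] F [-0.2  0.6  0.6] tau [-0.02 -0.01 -0.05] w 0.0
units [ -7.02 -16.02   0.13]
[[ 0.4815774  -0.16142127  0.19263202]
 [ 0.50895122 -0.0037803   0.19263202]]
[[ 0.47232572 -0.15981474  0.15142089]
 [ 0.49969954 -0.00217378  0.15142089]]
[[ 0.47038212 -0.15947724  0.128     ]
 [ 0.49775594 -0.00183628  0.128     ]]
```

>>> carry_out(delta_pos=[[-0.7,-1,0],[-0.7,-1,0],[-0.7,-1,0],[-0.7,-1,0],[-0.7,-1,0],[-0.7,-1,0],[-0.7,-1,0],[-0.6,-1,0],[-0.6,-1,0],[-0.6,-1,0]], turn=[[0,0,0],[0,0,0],[0,0,0],[0,0,0],[0,0,0],[0,0,0],[0,0,0],[0,0,0],[0,0,0],[0,0,0]])

```text
time: 2.6
position: [0.5158, 0.0149, 0.3336]
ee_rot: [-0.489, -3.103, 0.0]
force: [0.2, 0.7, -0.3]
grip_width: 0.0003
grip_force: 0.0
```

>>> carry_out(delta_pos=[[-0.2,-1,0],[-0.1,-1,0],[0,-1,0],[0,-1,0],[0,-1,0],[0,-1,0],[0,0,0]], turn=[[0,0,0],[0,0,0],[0,0,0],[0,0,0],[0,0,0],[0,0,0],[0,0,0]])

```text
time: 3.48
position: [0.4679, -0.1603, 0.3337]
ee_rot: [-0.497, -3.102, 0.001]
force: [-0.2, 0.8, -0.7]
grip_width: -0.0004
grip_force: 0.0
```

```bash
python3 go.py .475 -.16 .30
```

```text
t 3.48 pos [ 0.4679 -0.1603  0.3337] ytool heading -18.2 zt [-0.001 -0.    -1.   ] q [-0.14  0.14  0.43  1.93 -0.07  1.08  1.57] F [-0.2  0.8 -0.7] tau [ 0.   -0.03 -0.01] w -0.0004
units [-0.22  0.08  1.12]
```

>>> carry_out(delta_pos=[[0,0,0.6],[0,0,0.6],[0,0,0.4],[0,0,0.4],[0,0,0.4],[0,0,0.4],[0,0,0.4],[0,0,0.4],[0,0,0.3],[0,0,0]], turn=[[0,0,0],[0,0,0],[0,0,0],[0,0,0],[0,0,0],[0,0,0],[0,0,0],[0,0,0],[0,0,0],[0,0,0]])

```text
time: 4.72
position: [0.4688, -0.1579, 0.2161]
ee_rot: [-0.489, -3.102, 0.0]
force: [-0.3, -0.6, -0.2]
grip_width: 0.0004
grip_force: 0.0
```

>>> carry_out(delta_pos=[[0,0,0.15],[0,0,0.15],[0,0,0.1],[0,0,0.1],[0,0,0]], turn=[[0,0,0],[0,0,0],[0,0,0],[0,0,0],[0,0,0]])

```text
time: 5.35
position: [0.4691, -0.1581, 0.2023]
ee_rot: [-0.49, -3.103, -0.001]
force: [-2.6, 0.4, 3.8]
grip_width: -0.0001
grip_force: 2.6
```

>>> carry_out(delta_pos=[[0,0,-0.3],[0,0,-0.6],[0,0,-0.9],[0,0,-0.9],[-0.1,0,-0.5],[0,0,0],[0,0,0]], turn=[[0,0,0],[0,0,0],[0,0,0],[0,0,0],[0,0,0],[0,0,0],[0,0,0]], claw=0.06)

```text
time: 6.22
position: [0.4715, -0.1587, 0.2969]
ee_rot: [-0.489, -3.101, -0.0]
force: [-0.2, 1.0, -1.3]
grip_width: 0.0454
grip_force: 0.0
```

```bash
python3 go.py .5235 -.0876 .28; python3 - <<'E'
from plant import snapshot
import cv2,pickle,numpy as np
I={}
for n in('wrist','top','scene'):
    d=snapshot(n);pickle.dump(d,open(n+'1.pkl','wb'));I[n]=d['pixels'][:,:,::-1]
r=lambda a,f:cv2.resize(a,None,fx=f,fy=f,interpolation=cv2.INTER_CUBIC)
a=r(I['wrist'],.625); b=r(I['top'][220:345,285:475],2.1);c=r(I['scene'][180:320,155:385],2.0)
o=np.zeros((600,800,3),'uint8');o[:300,:400]=a;o[:262,400:799]=b[:262,:399];o[310:590,:460]=c[:280,:460];cv2.imwrite('pics/m1.png',o)
E
```

```text
t 6.22 pos [ 0.4715 -0.1587  0.2969] ytool heading -17.9 zt [-0.002  0.    -1.   ] q [-0.13  0.19  0.43  1.97 -0.09  1.    1.6 ] F [-0.2  1.  -1.3] tau [ 0.05 -0.03  0.01] w 0.0454
units [-0.92  2.79  0.56]
```

View pics/m1.png

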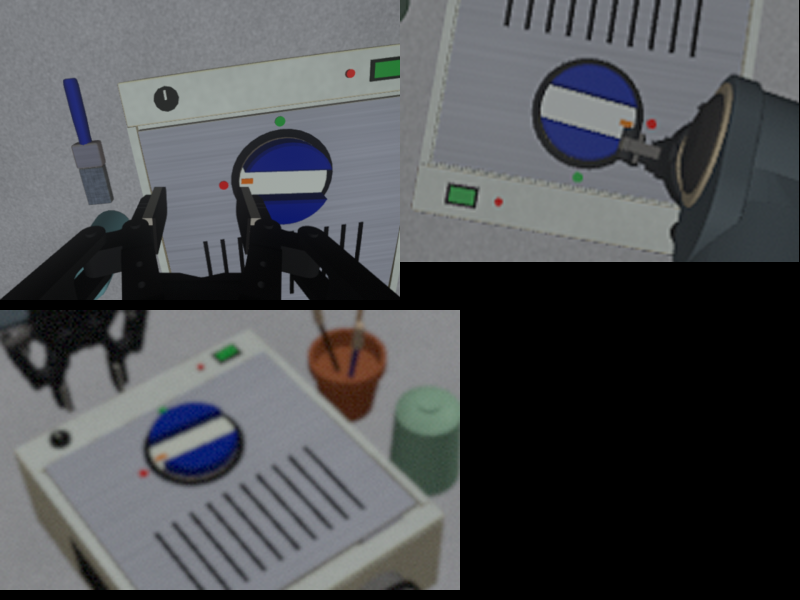

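The panel is down near the seal. In the top view the slot centre is at about (374,273.5), in the scene view (252,246), and in the wrist view about (455,288) with the slot nearly level. I'll triangulate from these.

```bash
python3 - <<'E'
from h import *
p=np.load('p.npy');a=.03
c=pan(p,[[-.195,0,.013]],a);print('pred slot',c)
uv={'top':(374.2,273.5),'scene':(252.,246.),'wrist':(455,288)}
D={n:pickle.load(open(n+'1.pkl','rb')) for n in uv}
for n in uv:
    print(n,proj(D[n],c).round(1),uv[n])
    f=lambda q:(proj(D[n],[[q[0],q[1],.139]])-uv[n]).ravel(); print('  ray@.139',least_squares(f,[.52,-.09]).x.round(4))
for nn in (('top','scene'),('top','scene','wrist')): print(nn,least_squares(lambda q:np.concatenate([proj(D[n],[[*q]])[0]-uv[n] for n in nn]),c[0]).x.round(4))
# slot heading from top & wrist pixel lines
M=lambda L:(np.array(L)-[400,0])/2.1+[285,220]
Wq=lambda L:np.array(L)/.625
def gp(n,u,z): return least_squares(lambda q:(proj(D[n],[[q[0],q[1],z]])-u).ravel(),[.52,-.09]).x
for n,L,z in(('top',M([[543,84],[637,110]]),.147),('top',M([[538,118],[630,138]]),.147),('wrist',Wq([[328,170],[241,172]]),.147),('wrist',Wq([[326,193],[240,197]]),.147)):
    A,B=[gp(n,u,z) for u in L];v=A-B;print(n,'heading',np.degrees(np.arctan2(-v[0],v[1])).round(1))
E
```

```text
pred slot [[ 0.52394991 -0.08758194  0.13884327]]
top [[374. 273.]] (374.2, 273.5)
  ray@.139 [ 0.523  -0.0879]
scene [[251.4 245.8]] (252.0, 246.0)
  ray@.139 [ 0.5254 -0.0872]
wrist [[453.  288.2]] (455, 288)
  ray@.139 [ 0.5241 -0.0863]
('top', 'scene') [ 0.5237 -0.0872  0.1375]
('top', 'scene', 'wrist') [ 0.5241 -0.0865  0.1389]
top heading -16.0
top heading -12.7
wrist heading -16.6
wrist heading -15.2
```

>>> carry_out(delta_pos=[[-0.3,0.9,0],[-0.3,0.9,0],[-0.33,0.9,0],[0,0.11,0.5],[0,0,0.5],[0,0,0],[0,0,0]], turn=[[0,0,0],[0,0,0],[0,0,0],[0,0,-0.3],[0,0,0],[0,0,0],[0,0,0]])

```text
time: 7.25
position: [0.5244, -0.0879, 0.268]
ee_rot: [0.426, 3.112, -0.0]
force: [0.1, 0.6, 0.1]
grip_width: 0.0452
grip_force: 0.0
```

```bash
python3 go.py .524 -.087 .225
```

```text
t 7.25 pos [ 0.5244 -0.0879  0.268 ] ytool heading -15.6 zt [ 0. -0. -1.] q [-0.22  0.28  0.37  1.93 -0.12  0.95  1.51] F [0.1 0.6 0.1] tau [ 0.05 -0.03  0.01] w 0.0452
units [0.02 0.03 1.43]
```

>>> carry_out(delta_pos=[[0,0,0.5],[0,0,0.5],[0,0,0.3],[0,0,0.2],[0,0,0.2],[0,0,0.2],[0,0,0]], turn=[[0,0,0],[0,0,0],[0,0,0],[0,0,0],[0,0,0],[0,0,0],[0,0,0]])

```text
time: 8.12
position: [0.5243, -0.0873, 0.2105]
ee_rot: [-0.424, -3.112, 0.0]
force: [0.5, 0.4, 0.7]
grip_width: 0.0452
grip_force: 0.0
```

```bash
python3 go.py .524 -.087 .20
```

```text
t 8.12 pos [ 0.5243 -0.0873  0.2105] ytool heading -15.5 zt [-0.001  0.    -1.   ] q [-0.2   0.35  0.35  1.99 -0.16  0.83  1.55] F [0.5 0.4 0.7] tau [0.   0.04 0.  ] w 0.0452
units [0.01 0.01 0.35]
```

>>> carry_out(delta_pos=[[0,0,0.1],[0,0,0.1],[0,0,0.1],[0,0,0]], turn=[[0,0,0],[0,0,0],[0,0,0],[0,0,0]])

```text
time: 8.62
position: [0.5244, -0.0874, 0.2033]
ee_rot: [-0.424, -3.113, -0.001]
force: [-4.8, -0.3, 10.2]
grip_width: 0.045
grip_force: 5.4
```

>>> carry_out(delta_pos=[[0,0,0.07],[0,0,0],[0,0,0],[0,0,0],[0,0,0],[0,0,0]], turn=[[0,0,0],[0,0,0.6],[0,0,0.7],[0,0,0.7],[0,0,0.7],[0,0,0]])

```text
time: 9.38
position: [0.5245, -0.0878, 0.2031]
ee_rot: [-1.002, -2.977, -0.003]
force: [-9.0, 1.8, 25.5]
grip_width: 0.0455
grip_force: 12.8
```

```bash
python3 go.py .524 -.087 .20
```

```text
t 9.38 pos [ 0.5245 -0.0878  0.2031] ytool heading -37.2 zt [ 0.     0.002 -1.   ] q [-0.26  0.37  0.44  2.   -0.22  0.82  1.22] F [-9.   1.8 25.5] tau [ 0.17  2.08 -0.13] w 0.0455
units [0.03 0.01 0.1 ]
```

>>> carry_out(delta_pos=[[0,0,0],[0,0,0],[0,0,0],[0,0,0],[0,0,0],[0,0,0]], turn=[[0,0,0.7],[0,0,0.8],[0,0,0.8],[0,0,0.8],[0,0,0.8],[0,0,0]])

```text
time: 10.12
position: [0.5242, -0.0883, 0.2031]
ee_rot: [-1.766, -2.597, -0.002]
force: [-9.8, 0.6, 27.3]
grip_width: 0.0456
grip_force: 13.5
```

```bash
python3 go.py .524 -.087 .20
```

```text
t 10.12 pos [ 0.5242 -0.0883  0.2031] ytool heading -68.4 zt [-0.     0.002 -1.   ] q [-0.37  0.39  0.58  2.   -0.29  0.83  0.75] F [-9.8  0.6 27.3] tau [ 0.08  2.31 -0.11] w 0.0456
units [0.04 0.01 0.1 ]
```

>>> carry_out(delta_pos=[[0,0,0],[0,0,0],[0,0,0],[0,0,0],[0,0,0],[0,0,0],[0,0,0]], turn=[[0,0,0.8],[0,0,0.8],[0,0,0.8],[0,0,0.8],[0,0,0.7],[0,0,0.5],[0,0,0]])

```text
time: 11.0
position: [0.5248, -0.0886, 0.2031]
ee_rot: [-2.468, -1.944, -0.003]
force: [-8.4, -0.2, 27.6]
grip_width: 0.0451
grip_force: 13.3
```

```bash
python3 go.py .524 -.087 .20
```

```text
t 11.0 pos [ 0.5248 -0.0886  0.2031] ytool heading -103.6 zt [ 0.001  0.001 -1.   ] q [-0.48  0.43  0.73  2.01 -0.38  0.84  0.23] F [-8.4 -0.2 27.6] tau [ 0.07  2.01 -0.05] w 0.0451
units [ 0.05 -0.04  0.1 ]
```

>>> carry_out(delta_pos=[[0,0,0],[0,0,0],[0,0,0]], turn=[[0,0,0.5],[0,0,0.4],[0,0,0]])

```text
time: 11.38
position: [0.5261, -0.0883, 0.2032]
ee_rot: [2.583, 1.786, 0.006]
force: [-4.3, 0.8, 22.8]
grip_width: 0.0451
grip_force: 14.8
```

```bash
python3 go.py .524 -.087 .20
```

```text
t 11.38 pos [ 0.5261 -0.0883  0.2032] ytool heading -110.7 zt [ 0.004  0.001 -1.   ] q [-0.5   0.44  0.77  2.01 -0.4   0.85  0.13] F [-4.3  0.8 22.8] tau [0.19 1.26 0.25] w 0.0451
units [ 0.02 -0.08  0.11]
```

>>> carry_out(delta_pos=[[0,0,0],[0,0,0]], turn=[[0,0,0.4],[0,0,0]])

```text
time: 11.62
position: [0.5263, -0.088, 0.2032]
ee_rot: [2.623, 1.724, 0.003]
force: [-5.0, -0.3, 23.6]
grip_width: 0.0449
grip_force: 39.8
```

```bash
python3 go.py; python3 - <<'E'
from plant import snapshot
import cv2,numpy as np
r=lambda a,f:cv2.resize(a,None,fx=f,fy=f,interpolation=cv2.INTER_CUBIC)
a=r(snapshot('wrist')['pixels'][:,:,::-1],.625);c=r(snapshot('scene')['pixels'][180:320,155:385,::-1],1.7)
cv2.imwrite('pics/m2.png',np.hstack([a,cv2.copyMakeBorder(c,0,300-c.shape[0],0,0,cv2.BORDER_CONSTANT)]))
E
```

```text
t 11.62 pos [ 0.5263 -0.088   0.2032] ytool heading -113.4 zt [ 0.003 -0.001 -1.   ] q [-0.51  0.44  0.78  2.01 -0.41  0.85  0.09] F [-5.  -0.3 23.6] tau [0.   1.31 2.03] w 0.0449
```

View pics/m2.png

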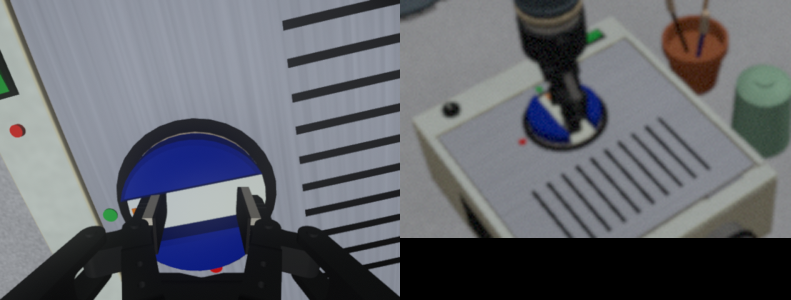

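Torque of 2 N m says the fastener is at its stop, and the picture shows the mark at the green dot (110,215), with the panel flush. I'll unload within the play and lift.

>>> carry_out(delta_pos=[[0,0,0],[0,0,-0.1],[0,0,-0.2],[0,0,-0.5],[0,0,-0.9],[0,0,-0.9],[0,0,-0.9],[0,0,0],[0,0,0]], turn=[[0,0,-0.5],[0,0,-0.5],[0,0,0],[0,0,0],[0,0,0],[0,0,0],[0,0,0],[0,0,0],[0,0,0]])

```text
time: 12.85
position: [0.5239, -0.0871, 0.3043]
ee_rot: [-2.507, -1.892, 0.001]
force: [-0.2, 0.2, -0.4]
grip_width: 0.045
grip_force: 0.0
```

>>> carry_out(delta_pos=[[0,0,-0.8],[0,-0.8,-0.4],[0,-0.8,0],[0,-0.8,0],[0,0,0]], turn=[[0,0,0],[0,0,0],[0,0,0],[0,0,0],[0,0,0]])

```text
time: 13.48
position: [0.4537, -0.0671, 0.3398]
ee_rot: [-2.505, -1.892, 0.001]
force: [-0.5, -0.5, -1.8]
grip_width: 0.0454
grip_force: 0.0
```

```bash
python3 go.py; python3 - <<'E'
from plant import snapshot
import cv2,numpy as np
r=lambda a,f:cv2.resize(a,None,fx=f,fy=f,interpolation=cv2.INTER_CUBIC)
a=r(snapshot('wrist')['pixels'][:,:,::-1],.625);c=r(snapshot('scene')['pixels'][180:320,155:385,::-1],1.7)
cv2.imwrite('pics/m3.png',np.hstack([a,cv2.copyMakeBorder(c,0,300-c.shape[0],0,0,cv2.BORDER_CONSTANT)]))
E
```

```text
t 13.47 pos [ 0.4537 -0.0671  0.3398] ytool heading -105.9 zt [-0.002  0.002 -1.   ] q [-0.74  0.07  0.86  2.01 -0.06  1.09 -0.13] F [-0.5 -0.5 -1.8] tau [-0.02 -0.04 -0.02] w 0.0454
```

View pics/m3.png

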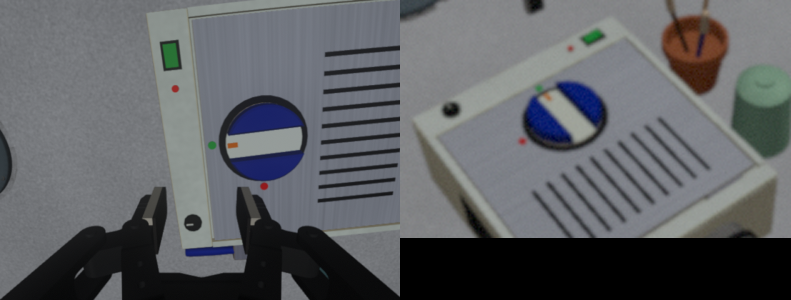

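The orange mark (233,145) lines up with the green dot (212,145), the slot is parallel to the vents, and the panel is flush with nothing touching it. Handing in.

```bash
python3 -c "
from plant import arm
print(arm.finish_job())"
```

```text
the job is handed in; nothing more can be done
None
```

The panel is shut and flush, the fastener was turned clockwise to its stop, the fingers are clear, and the job was handed in at about 13.5 s; no verdict came back.

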